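# Put the ink-stick cases away on the leaning stand

## Robot

A 6-joint arm with a two-finger parallel gripper is mounted at the origin on the work surface. World frame = base frame: x ahead of the robot, y to its left, z up, the work surface at z = 0. Lengths are in m, angles in rad, forces in N, time in s.
With the tool pointing down it reaches from about 0.35 to 0.975 m from the base axis. Payload 4.9 kg.
Tool frame: the origin (TCP) lies at the very end of the fingers, on their centre line; the grasp point (between the pads) lies 19 mm behind it; x points along the fingers, y is the direction in which the jaws open and shut, and the axes are right-handed (so a half turn about x gives the same grasp; the last joint's range is limited). The gripper opens to 85 mm and grips with 20 to 120 N. Pads are 22 mm wide; open, the fingers measure 114 mm over their backs; the gripper's body (76 mm by 85 mm) begins 54 mm behind the grasp point. The pads swing forward as they close: fully open they stand 13 mm farther back than shut.
Start: joints at [-1.392, 0.053, 1.613, -0, 1.476, -0.119], TCP at [0.183, -0.597, 0.231] pointing down, gripper open.
Joint ranges: [-3.01, 3.01], [-1.01, 2.22], [0.06, 2.58], [-1.02, 4.17], [0.09, 2.62], [-3.14, 3.14]. Speed limits (rad/s): [2.57, 2.57, 3.14, 3.14, 3.14, 3.14].

## Interface

Orientations are given as a rotation vector (axis times angle).
In Python, from station import ctrl, get_image, calibration, finish_job, search_frame, cut_out, mark_of gives the robot as it stands. The module is installed in compiled form; this text tells all that it offers.
- The arm moves only by the tool arm_command, never from a script. Its argument "plan" is a list that holds one entry, the list of rows, each a list of 7 numbers: the shift along the tool's x, y, z in m, then the turn, a rotation vector about the tool's x, y, z in degrees, then the finger opening in m, from 0 to 0.0854. A call has 1 to 20 rows; each row shifts and turns the pose as measured when the row begins, along the tool's axes as they then stand; what a row does not reach is not made up. A row lasts 1/12 s, in which the tool goes at most 41.7 mm and 7.16 degrees, less where a joint would pass 70% of its speed; a pose out of reach is approached as far as the arm can. A call with a gripper value outside its range is refused whole. The fingers move at their own pace and stop on an object; "squeeze" is the grip in N (left out, the last holds). Time passes only in rows, so rows that do not move let the fingers close. It gives the time, the measured TCP pose, the force and the opening at its end, in the units of the state.
- ctrl.get_obs(): the state, without advancing time (a new reading comes with each control period).
- get_image(name): name is "scene" or "top" or "wrist"; returns the picture (400x640x3 uint8, red, green, blue); there is no depth.
- calibration(name): a dict with "fx", "fy", "cx", "cy" (pixels), "cam_to_world" (4x4, takes a point from camera to world coordinates); the wrist camera has in their place "hand_eye" (4x4, takes a point from camera to tool coordinates, whose origin is the TCP and whose axes are the tool frame's). Camera axes: x right, y down, z forward; pixel columns grow to the right and rows downward; lengths in m; the calibration is good to about 2 mm. The wrist camera is an equidistant fisheye: a pixel r from the principal point sees the ray r / f radians off the axis. A picture is of the moment at which its call begins: read the wrist's pose just before it. calibration takes no time and is no camera call.
- finish_job(): hands the job in, once; it reports no verdict.
Trained networks look in the newest picture that a camera, given by its name, has taken for a name from the list of things; names that differ only in an ending like _2 or _b are one class to them, and where a whole thing is asked for, a point or a joint stands for the part that bears it (a point fixed in the world has none). Each returns a list of dicts, best first, with "conf" (0 to 1); they miss things now and then, are a little off and sometimes report something else, mostly with a low value. They report only what shows in the picture. A call takes as long as a camera call. They do not tell look-alikes from the thing itself.
- search_frame(camera, thing): "at" ([x, y, z] in m, in the coordinates of the camera as it stood for that picture, good to about 4 mm: the middle of the surface that is visible of it).
- cut_out(camera, thing): "mask" (400x640 bool, what is visible of it).
- mark_of(camera, thing): "at" ([x, y, z] in m, in the coordinates of the camera as it stood for that picture, good to about 4 mm: a listed point, or the origin of a listed thing).
The state is a dict: "t": time; "q": joint angles; "dq": joint speeds; "effort": joint torques, N m; "tool_pos": TCP position; "tool_rot": TCP orientation; "contact_force": force on the tool from outside, world axes, zero at the start; "wrist_torque": the same for the moment, N m; "opening": finger opening in m.
Only numpy, scipy, OpenCV 4.12 (cv2) and the standard library are available. Lean on these libraries where they do the work, as an engineer would, in place of code of your own. Each camera call takes 0.05 s, during which the arm holds its last target. There are 200 camera calls.

## Task

Put the three blue ink-stick cases away on the leaning wooden stand, stacked flat on its sloping shelf: the large one at the bottom, the medium one on it, the small one on top. Each lies lengthwise, with one of its short ends flush against the backstop, squarely and centred across the shelf. Set them down gently, without letting them drop or tumble, and leave everything else on the table where it is.

Things in the scene. Friction and masses are not known exactly. Their poses are not given: they have to be found in the camera images.
- large_case_center (a point): centre (half-way up) of the large case: a closed rigid box covered in blue cloth with a dark lid seam, 130 long (its x) x 66 wide (its y) x 44 high (its z) mm, about 0.32 kg; at the start it lies flat on the table, long axis within 0.5 rad of the world's x. Either end may go first.
- medium_case_center (a point): centre (half-way up) of the medium case: a closed rigid box covered in blue cloth with a dark lid seam, 100 long (its x) x 60 wide (its y) x 40 high (its z) mm, about 0.22 kg; at the start it lies flat on the table, long axis within 0.5 rad of the world's x. Either end may go first.
- small_case_center (a point): centre (half-way up) of the small case: a closed rigid box covered in blue cloth with a dark lid seam, 72 long (its x) x 52 wide (its y) x 36 high (its z) mm, about 0.13 kg; at the start it lies flat on the table, long axis within 0.5 rad of the world's x. Either end may go first.
- large_case: the large case, same axes; its origin is the centre of its underside
- medium_case: the medium case, same axes; its origin is the centre of its underside
- small_case: the small case, same axes; its origin is the centre of its underside
- cradle: sloping holder, tilted back 28 degrees: a shelf (150 x 110 mm) and a backstop square to it (110 high, 110 wide, 10 thick), no side walls. Origin: middle of their inside corner, 35 mm above the table. x: along the shelf from the backstop (face at x = 0), rising 28 degrees, roughly to the robot's left; y: sideways along the corner; z: up the backstop, square to the shelf, leaning right.
- stand: the fixed wooden stand that carries the cradle: 205 x 110 mm foot on the table; origin on the table right below the cradle's origin, turned with it. Friction may hold a case short of the backstop, so push it home.
- inkstone: dark stone inkstone lying flat, 120 x 85 x 23 mm; origin at the centre of its underside; a bystander, leave alone
- paperweight: brass bar lying flat, 150 x 26 x 18 mm; origin at the centre of its underside; a bystander, leave alone
- seal: upright marble seal, 24 x 24 x 58 high mm; origin at the centre of its underside; a bystander, leave alone
- paste_jar: low round white porcelain jar, 52 across, 36 high mm; origin at the centre of its underside; a bystander, leave alone
There are look-alikes about, which are no part of the job. Leave any pink or white look-alike of the medium_case alone.

How it is judged:
By the outcome, as a careful person would: the job done as asked, in the order asked, and still so for the second after the job is handed in, with the robot touching nothing.
It also fails if it takes over 72 s, if anything falls off the work surface, if the arm or the gripper's body presses on something with over 40 N, if the wrist force passes 120 N, or if a joint passes its speed limit or range.

## Working session

There is one attempt and no reset: what is moved stays moved. The work goes in short steps, Python scripts to look and compute and a tool call to move; the robot and the scene stay as the last step left them, time stands still between calls to the robot, and variables do not carry over. Pictures are saved under pics/ and viewed, about 8 in all and at most 12, crops included, and the job is handed in when it is done.

Besides the shell and the picture viewer there is one more tool, called after "Request:" as name([rows], argument=value, ...), one row to a line, values as JSON. arm_command: Moves the arm, as the interface text tells. Its arguments: {"type":"object","properties":{"plan":{"type":"array","items":{"type":"array","items":{"type":"array","items":{"type":"number"}}}},"squeeze":{"type":"number"}},"required":["plan"]}

```bash
mkdir -p pics; ls; python3 - <<'E'
from station import *
import cv2,numpy as np
for n in ("scene","top"):
    im=get_image(n); cv2.imwrite(f"pics/{n}0.png",im[:,:,::-1])
    c=calibration(n); T=np.array(c["cam_to_world"]); print(n,c["fx"],c["cx"],c["cy"],T.round(3).tolist())
    for th in ("large_case","medium_case","small_case","cradle","stand","large_case_center","medium_case_center","small_case_center"):
        print(th,[(np.round((T@np.r_[d["at"],1])[:3],4).tolist(),round(d["conf"],2)) for d in mark_of(n,th)][:4])
print(calibration("wrist")); print(ctrl.get_obs())
E
```

```text
pics
scene 503.8418662889661 328.4156903846647 191.62013170048445 [[-0.701, 0.49, -0.518, 1.093], [0.713, 0.465, -0.524, 0.527], [-0.016, -0.737, -0.676, 0.83], [0.0, 0.0, 0.0, 1.0]]
large_case [([0.6838, -0.1332, -0.0001], 0.91)]
medium_case [([0.4914, -0.2981, -0.0025], 0.96), ([0.4424, -0.4451, -0.0021], 0.75), ([0.2358, -0.4393, -0.0045], 0.62), ([0.3368, -0.2521, 0.0016], 0.6)]
small_case [([0.4726, -0.0499, -0.0011], 0.72)]
cradle [([0.5898, 0.1996, 0.0301], 0.72)]
stand []
large_case_center [([0.6793, -0.1313, 0.0234], 0.73), ([0.4742, -0.0471, -0.0002], 0.47), ([0.6866, -0.3274, 0.0001], 0.25)]
medium_case_center [([0.2309, -0.4373, 0.0173], 0.77), ([0.3374, -0.252, 0.0217], 0.73), ([0.4966, -0.2992, 0.0215], 0.57), ([0.6334, 0.0518, 0.0022], 0.41)]
small_case_center [([0.4752, -0.0559, 0.0155], 0.57)]
top 429.4190621433341 320.9806749497057 200.5071652902687 [[0.01, -0.979, 0.206, 0.192], [-1.0, -0.011, -0.002, -0.07], [0.005, -0.206, -0.979, 1.341], [0.0, 0.0, 0.0, 1.0]]
large_case [([0.6818, -0.1282, -0.0024], 0.96), ([0.5877, 0.2038, 0.0013], 0.5), ([0.6891, -0.3264, -0.0
[... 1019 characters left out ...]
0e+00,
         1.00000000e+00]])}
{'t': 0.9, 'q': array([-1.39199968e+00,  5.27174494e-02,  1.61286399e+00,  1.96163807e-05,
        1.47600282e+00, -1.18987740e-01]), 'dq': array([ 6.79517957e-05,  2.06455109e-03,  1.90621902e-03, -7.27920749e-04,
        1.77529388e-03, -6.89421096e-04]), 'effort': array([ 1.39665290e-04, -3.93679583e+01, -3.70468533e+01, -7.91943944e-05,
        5.32189897e-04, -7.29908464e-06]), 'tool_pos': array([ 0.18338911, -0.59748555,  0.23131428]), 'tool_rot': array([ 2.06128124,  0.30918373, -2.06124004]), 'contact_force': array([-0.90373052, -0.59081005, -0.08431663]), 'wrist_torque': array([-0.00199827,  0.04904351,  0.01857249]), 'opening': 0.0856041879764648}
```

View pics/scene0.png

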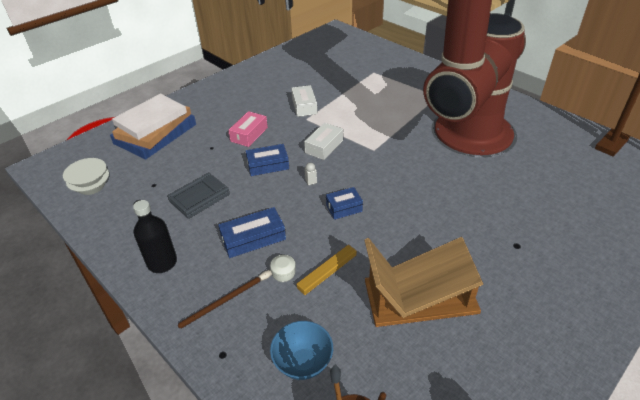

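View pics/top0.png

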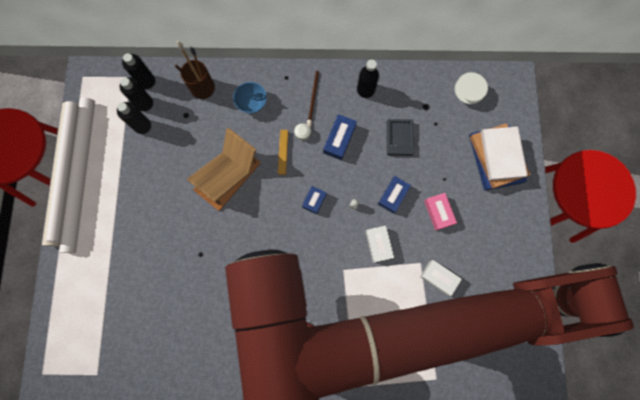

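The scene picture shows the large blue case at (252,232), the medium at (268,159), the small at (344,203) and the stand at (425,280). There are also pink and white look-alikes, with the seal between the medium and small cases. The top picture agrees. Next I'll fit the exact poses from silhouettes in both views.

```bash
cat > h.py <<'E'
from station import *
import cv2,numpy as np
from scipy.spatial.transform import Rotation as R
from scipy.optimize import minimize
def proj(n,P):
    c=calibration(n); T=np.linalg.inv(np.array(c["cam_to_world"])); Q=np.c_[P,np.ones(len(P))]@T.T
    return np.c_[c["fx"]*Q[:,0]/Q[:,2]+c["cx"],c["fy"]*Q[:,1]/Q[:,2]+c["cy"]]
def box(lo,hi): return np.array([[x,y,z] for x in (lo[0],hi[0]) for y in (lo[1],hi[1]) for z in (lo[2],hi[2])],float)
def draw(n,parts,S=4):
    m=np.zeros((400*S,640*S),np.uint8)
    for P in parts:
        h=cv2.convexHull(((proj(n,P)+.5)*S-.5).astype(np.float32)); cv2.fillConvexPoly(m,np.round(h*16).astype(np.int32),1,shift=4)
    return m
def up(m,S=4): return cv2.resize(m.astype(np.uint8),None,fx=S,fy=S,interpolation=cv2.INTER_NEAREST)
def iou(a,b): return (a&b).sum()/max(1,(a|b).sum())
def frame(x,y,z,yaw,tilt=0):
    T=np.eye(4); T[:3,:3]=R.from_euler("ZY",[yaw,-tilt]).as_matrix(); T[:3,3]=x,y,z; return T
def ap(T,P): return P@T[:3,:3].T+T[:3,3]
def fit(parts,masks,p0,step):
    U={n:up(m) for n,m in masks.items()}
    f=lambda p:-sum(iou(draw(n,parts(p)),U[n]) for n in U)/len(U)
    p0=np.array(p0,float); s=np.vstack([p0]+[p0+np.eye(len(p0))[i]*step[i] for i in range(len(p0))])
    r=minimize(f,p0,method="Nelder-Mead",options=dict(initial_simplex=s,xatol=1e-4,fatol=1e-5,maxiter=250)); return r.x,-r.fun
E
cat > m.py <<'E'
from h import *
D=np.radians(28)
best={}
for n in ("scene","top"):
    im=get_image(n)
    for th in ("large_case","medium_case","small_case","cradle","stand"): best[n,th]=cut_out(n,th)
guess=dict(large_case=(.682,-.131,(.13,.066,.044)),medium_case=(.491,-.30,(.1,.06,.04)),small_case=(.474,-.05,(.072,.052,.036)))
def pick(n,th,P):
    uv=proj(n,P[None])[0].astype(int)
    L=[d for d in best[n,th] if d["mask"][uv[1],uv[0]]]
    return max(L,key=lambda d:d["conf"])["mask"] if L else None
for th,(x,y,s) in guess.items():
    M={n:pick(n,th,np.array([x,y,s[2]])) for n in ("scene","top")}; M={n:m for n,m in M.items() if m is not None}
    b=box((-s[0]/2,-s[1]/2,0),(s[0]/2,s[1]/2,s[2])); pa=lambda p:[ap(frame(p[0],p[1],0,p[2]),b)]
    for k in [list(M)]+[[n] for n in M]:
        rs=[fit(pa,{n:M[n] for n in k},(x,y,a),(.01,.01,.2)) for a in (-.3,.3)]
        print(th,k,*[(r[0].round(4).tolist(),round(r[1],3)) for r in rs])
for n in ("scene","top"):
    for th in ("cradle","stand"):
        for i,d in enumerate(best[n,th]): 
            ys,xs=np.nonzero(d["mask"]); print(n,th,round(d["conf"],2),d["mask"].sum(),xs.min(),xs.max(),ys.min(),ys.max())
            np.save(f"{n}_{th}_{i}.npy",d["mask"])
t=calibration("wrist"); o=ctrl.get_obs(); print(o["t"]); print(R.from_rotvec(o["tool_rot"]).as_matrix().round(3))
E
python3 m.py
```

```text
large_case ['scene', 'top'] ([0.6812, -0.1303, -0.3585], np.float64(0.954)) ([0.6812, -0.1303, -0.3656], np.float64(0.954))
large_case ['scene'] ([0.6817, -0.1306, -0.3768], np.float64(0.966)) ([0.6813, -0.1311, -0.3665], np.float64(0.966))
large_case ['top'] ([0.68, -0.1292, -0.361], np.float64(0.95)) ([0.6798, -0.1294, -0.3646], np.float64(0.95))
medium_case ['scene'] ([0.4939, -0.3004, -0.5663], np.float64(0.927)) ([0.4938, -0.3006, -0.5666], np.float64(0.928))
medium_case ['scene'] ([0.4939, -0.3004, -0.5663], np.float64(0.927)) ([0.4938, -0.3006, -0.5666], np.float64(0.928))
small_case ['scene', 'top'] ([0.4728, -0.05, -0.4391], np.float64(0.926)) ([0.4727, -0.05, -0.4384], np.float64(0.926))
small_case ['scene'] ([0.473, -0.0503, -0.4358], np.float64(0.961)) ([0.4726, -0.0506, -0.4157], np.float64(0.96))
small_case ['top'] ([0.4712, -0.049, -0.4624], np.float64(0.898)) ([0.472, -0.0494, -0.4511], np.float64(0.896))
scene cradle 0.91 5279 365 482 237 316
scene cradle 0.62 2080 220 285 208 256
scene stand 0.56 7573 365 482 237 326
top cradle 0.82 2316 188 254 129 199
top cradle 0.48 422 301 325 187 213
top stand 0.86 2764 188 257 129 209
1.5
[[-0.     0.293 -0.956]
 [-0.    -0.956 -0.293]
 [-1.     0.     0.   ]]
```

```bash
python3 - <<'E'
import cv2
s=cv2.imread("pics/scene0.png")[220:340,340:500]; t=cv2.imread("pics/top0.png")[120:215,180:270]
a=cv2.resize(s,None,fx=4,fy=4,interpolation=2); b=cv2.resize(t,None,fx=4,fy=4,interpolation=2)
cv2.imwrite("pics/st.png",a); 
E
```

```text
(no output)
```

View pics/st.png

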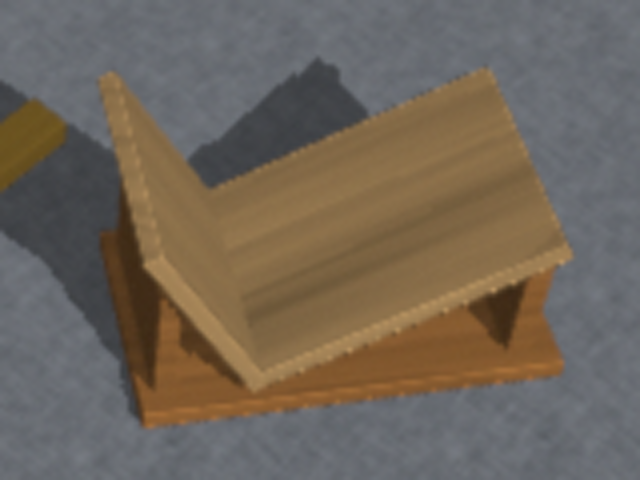

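The crop shows the shelf and backstop corners clearly. In crop pixels the shelf's end is at (488,70) and (570,250), the inner corner at (213,187) and (255,372), and the top of the backstop face at (115,75) and (157,258). I'll fit the cradle pose from these and from the masks.

```bash
cat > c.py <<'E'
from h import *
from scipy.optimize import least_squares
D=np.radians(28)
P=np.array([[.15,.055,0],[.15,-.055,0],[0,.055,0],[0,-.055,0],[0,.055,.11],[0,-.055,.11]])
px=np.array([[488,70],[570,250],[213,187],[255,372],[115,75],[157,258]])
uv=(px+.5)/4-.5+[340,220]
for free in (0,1):
    f=lambda p:(proj("scene",ap(frame(p[0],p[1],p[2] if free else .035,p[3],D),P))-uv).ravel()
    r=least_squares(f,[.59,.2,.035,1.57]); print(r.x.round(4),f(r.x).reshape(-1,2).round(1).tolist())
pts=lambda p:[ap(frame(p[0],p[1],.035,p[2],D),box((0,-.055,-.008),(.15,.055,0))),ap(frame(p[0],p[1],.035,p[2],D),box((-.01,-.055,-.008),(0,.055,.11)))]
M={n:np.load(f"{n}_cradle_0.npy") for n in ("scene","top")}
for k in (["scene","top"],["scene"],["top"]):
    x,s=fit(pts,{n:M[n] for n in k},(.59,.2,r.x[3]),(.01,.01,.1)); print(k,x.round(4),round(s,3))
E
python3 c.py
```

```text
[ 0.5901  0.2019 -0.0705  2.4636] [[0.4, -0.3], [-0.8, 0.5], [-1.0, 0.6], [0.9, 0.9], [-0.1, -1.7], [0.6, -0.0]]
[0.5878 0.2006 0.0317 2.463 ] [[0.2, -0.1], [-1.1, 0.5], [-0.9, 0.6], [1.0, 0.7], [0.1, -1.6], [0.7, -0.1]]
['scene', 'top'] [0.5877 0.2024 2.4773] 0.948
['scene'] [0.5892 0.2026 2.4813] 0.971
['top'] [0.5854 0.2025 2.4799] 0.947
```

Cradle pose: origin about (0.588, 0.202, 0.035), yaw about 2.475, consistent across views. I'll write a row planner and head for the large case.

```bash
cat >> h.py <<'E'
D28=np.radians(28); CR=frame(.588,.2022,.035,2.475,D28)
def down(yang):  # tool down, jaw axis at world angle yang
    x=np.array([0,0,-1.]); y=np.array([np.cos(yang),np.sin(yang),0]); return np.c_[x,y,np.cross(x,y)]
def cradleR(): x=-CR[:3,2]; y=-CR[:3,1]; return np.c_[x,y,np.cross(x,y)]
def pose():
    o=ctrl.get_obs(); T=np.eye(4); T[:3,:3]=R.from_rotvec(o["tool_rot"]).as_matrix(); T[:3,3]=o["tool_pos"]; return T
def go(p,Rt,op,N=None,T=None):
    T=pose() if T is None else T; p=np.array(p,float); w=R.from_matrix(Rt@T[:3,:3].T).as_rotvec(); d=p-T[:3,3]
    if N is None: N=max(1,int(np.ceil(max(np.linalg.norm(d)/.036,np.degrees(np.linalg.norm(w))/6.8))))
    print("t",round(ctrl.get_obs()["t"],2),"N",N,"dist",np.linalg.norm(d).round(3),"deg",np.degrees(np.linalg.norm(w)).round(1)); A=T[:3,:3]; rows=[]
    for i in range(N):
        rv=A.T@w/N; rows.append((A.T@d/N).round(4).tolist()+np.degrees(rv).round(2).tolist()+[op]); A=A@R.from_rotvec(rv).as_matrix()
    print(str(rows).replace(" ","")); E=np.eye(4); E[:3,:3]=Rt; E[:3,3]=p; return E
_proj=proj
def proj(n,P):
    if n!="wrist": return _proj(n,P)
    c=calibration("wrist"); T=np.linalg.inv(WP@np.array(c["hand_eye"])); Q=(np.c_[P,np.ones(len(P))]@T.T)[:,:3]
    r=np.hypot(Q[:,0],Q[:,1]); th=np.arctan2(r,Q[:,2]); return Q[:,:2]/r[:,None]*(th*c["fx"])[:,None]+[c["cx"],c["cy"]]
SZ=dict(large_case=(.13,.066,.044),medium_case=(.1,.06,.04),small_case=(.072,.052,.036))
def wristfit(th,x,y,a):
    global WP; WP=pose(); im=get_image("wrist"); s=SZ[th]; L=cut_out("wrist",th); uv=proj("wrist",np.array([[x,y,s[2]]]))[0].astype(int)
    L=[d for d in L if d["mask"][uv[1],uv[0]]]; 
    if not L: print("no mask",uv); return None,im
    b=box((-s[0]/2,-s[1]/2,0),(s[0]/2,s[1]/2,s[2])); r=fit(lambda p:[ap(frame(p[0],p[1],0,p[2]),b)],{"wrist":L[0]["mask"]},(x,y,a),(.01,.01,.1))
    print(th,r[0].round(4),round(r[1],3),L[0]["conf"]); return r[0],im
E
python3 - <<'E'
from h import *
go((.681,-.130,.20),down(np.pi/2-.362),.085,20)
print(cradleR().round(3).tolist())
for n in("scene","top"):
    T=np.array(calibration(n)["cam_to_world"])
E
```

```text
t 1.5 N 20 dist 0.683 deg 142.2
[[0.0016,-0.015,-0.0306,-7.11,0.0,-0.0,0.085],[0.0016,-0.0111,-0.0323,-7.11,0.0,-0.0,0.085],[0.0016,-0.0071,-0.0334,-7.11,0.0,-0.0,0.085],[0.0016,-0.0029,-0.034,-7.11,0.0,-0.0,0.085],[0.0016,0.0014,-0.0341,-7.11,0.0,-0.0,0.085],[0.0016,0.0056,-0.0337,-7.11,0.0,-0.0,0.085],[0.0016,0.0097,-0.0327,-7.11,0.0,-0.0,0.085],[0.0016,0.0137,-0.0313,-7.11,0.0,-0.0,0.085],[0.0016,0.0174,-0.0293,-7.11,0.0,-0.0,0.085],[0.0016,0.0209,-0.027,-7.11,0.0,-0.0,0.085],[0.0016,0.0241,-0.0242,-7.11,0.0,-0.0,0.085],[0.0016,0.0269,-0.021,-7.11,0.0,-0.0,0.085],[0.0016,0.0293,-0.0175,-7.11,0.0,-0.0,0.085],[0.0016,0.0313,-0.0137,-7.11,0.0,-0.0,0.085],[0.0016,0.0327,-0.0098,-7.11,0.0,-0.0,0.085],[0.0016,0.0337,-0.0056,-7.11,0.0,-0.0,0.085],[0.0016,0.0341,-0.0014,-7.11,0.0,-0.0,0.085],[0.0016,0.034,0.0028,-7.11,0.0,-0.0,0.085],[0.0016,0.0334,0.007,-7.11,0.0,-0.0,0.085],[0.0016,0.0323,0.0111,-7.11,0.0,-0.0,0.085]]
[[-0.369, 0.618, 0.694], [0.29, 0.786, -0.546], [-0.883, 0.0, -0.469]]
```

Request:
arm_command([
  [[0.0016,-0.015,-0.031,-7.1,0,0,0.085],[0.0016,-0.011,-0.032,-7.1,0,0,0.085],[0.0016,-0.007,-0.033,-7.1,0,0,0.085],[0.0016,-0.003,-0.034,-7.1,0,0,0.085],[0.0016,0.0014,-0.034,-7.1,0,0,0.085],[0.0016,0.0056,-0.034,-7.1,0,0,0.085],[0.0016,0.01,-0.033,-7.1,0,0,0.085],[0.0016,0.014,-0.031,-7.1,0,0,0.085],[0.0016,0.017,-0.029,-7.1,0,0,0.085],[0.0016,0.021,-0.027,-7.1,0,0,0.085],[0.0016,0.024,-0.024,-7.1,0,0,0.085],[0.0016,0.027,-0.021,-7.1,0,0,0.085],[0.0016,0.029,-0.0175,-7.1,0,0,0.085],[0.0016,0.031,-0.014,-7.1,0,0,0.085],[0.0016,0.033,-0.01,-7.1,0,0,0.085],[0.0016,0.034,-0.0056,-7.1,0,0,0.085],[0.0016,0.034,-0.0014,-7.1,0,0,0.085],[0.0016,0.034,0.0028,-7.1,0,0,0.085],[0.0016,0.033,0.007,-7.1,0,0,0.085],[0.0016,0.032,0.011,-7.1,0,0,0.085]],
])

```text
t: 3.17
tool_pos: [0.691, -0.1059, 0.1991]
tool_rot: [0.263, 1.549, -0.274]
contact_force: [0.0, -0.3, 0.5]
opening: 0.0847
```

```bash
python3 - <<'E'
from h import *
print(pose().round(3).tolist(),ctrl.get_obs()["q"].round(2))
r,im=wristfit("large_case",.681,-.130,-.362); cv2.imwrite("pics/w1.png",im[:,:,::-1])
x,y,a=(.681,-.130,-.362) if r is None else r
E1=go((x,y,.06),down(np.pi/2+a),.085); go((x,y,.009),down(np.pi/2+a),.085,3,E1)
E
```

```text
[[0.004, 0.336, 0.942, 0.691], [-0.008, 0.942, -0.336, -0.106], [-1.0, -0.006, 0.007, 0.199], [0.0, 0.0, 0.0, 1.0]] [-0.26  0.24  1.46 -0.01  1.44 -1.48]
large_case [ 0.6826 -0.1306 -0.3787] 0.981 0.71
t 3.27 N 4 dist 0.141 deg 2.2
[[0.0346,-0.0071,-0.0002,0.53,0.09,0.07,0.085],[0.0346,-0.0071,-0.0,0.53,0.09,0.07,0.085],[0.0346,-0.0071,0.0001,0.53,0.09,0.07,0.085],[0.0346,-0.0072,0.0002,0.53,0.09,0.07,0.085]]
t 3.27 N 3 dist 0.051 deg 0.0
[[0.017,0.0,0.0,0.0,0.0,0.0,0.085],[0.017,0.0,0.0,0.0,0.0,0.0,0.085],[0.017,0.0,0.0,0.0,0.0,0.0,0.085]]
```

Request:
arm_command([
  [[0.035,-0.007,0,0.5,0.1,0.1,0.085],[0.035,-0.007,0,0.5,0.1,0.1,0.085],[0.035,-0.007,0,0.5,0.1,0.1,0.085],[0.035,-0.007,0,0.5,0.1,0.1,0.085],[0,0,0,0,0,0,0.085],[0,0,0,0,0,0,0.085]],
])

```text
t: 3.77
tool_pos: [0.687, -0.1304, 0.0588]
tool_rot: [0.297, 1.542, -0.294]
contact_force: [0.6, -0.0, 1.4]
opening: 0.0849
```

```bash
python3 - <<'E'
from h import *
go((.6826,-.1306,.009),down(np.pi/2-.3787),.085,4)
E
```

```text
t 3.77 N 4 dist 0.05 deg 0.5
[[0.0124,-0.0005,-0.0011,0.02,0.12,-0.04,0.085],[0.0124,-0.0005,-0.0011,0.02,0.12,-0.04,0.085],[0.0124,-0.0005,-0.0011,0.02,0.12,-0.04,0.085],[0.0124,-0.0005,-0.001,0.02,0.12,-0.04,0.085]]
```

Request:
arm_command([
  [[0.0124,-0.0005,-0.001,0,0.1,0,0.085],[0.0124,-0.0005,-0.001,0,0.1,0,0.085],[0.0124,-0.0005,-0.001,0,0.1,0,0.085],[0.0124,-0.0005,-0.001,0,0.1,0,0.085],[0,0,0,0,0,0,0.085],[0,0,0,0,0,0,0.05],[0,0,0,0,0,0,0.05],[0,0,0,0,0,0,0.05],[0,0,0,0,0,0,0.05],[0,0,0,0,0,0,0.05],[0,0,0,0,0,0,0.05]],
], squeeze=40)

```text
t: 4.68
tool_pos: [0.6874, -0.1316, 0.0135]
tool_rot: [0.296, 1.538, -0.294]
contact_force: [0.2, 0.4, -2.4]
opening: 0.0652
```

```bash
cat >> h.py <<'E'
def cp(x,y,z): return ap(CR,np.array([[x,y,z]]))[0]
E
python3 - <<'E'
from h import *
T=pose(); p=T[:3,3]+[0,0,.2]
E1=go(p,T[:3,:3],.05,6); E2=go(cp(.075,0,.17),cradleR(),.05,14,E1); print(E2[:3,3])
E
```

```text
t 4.68 N 6 dist 0.2 deg 0.0
[[-0.0333,0.0001,0.0004,0.0,0.0,0.0,0.05],[-0.0333,0.0001,0.0004,0.0,0.0,0.0,0.05],[-0.0333,0.0001,0.0004,0.0,0.0,0.0,0.05],[-0.0333,0.0001,0.0004,0.0,0.0,0.0,0.05],[-0.0333,0.0001,0.0004,0.0,0.0,0.0,0.05],[-0.0333,0.0001,0.0004,0.0,0.0,0.0,0.05]]
t 4.68 N 14 dist 0.337 deg 33.1
[[-0.0006,0.0193,-0.0144,1.17,2.03,0.27,0.05],[0.0,0.019,-0.0148,1.17,2.03,0.27,0.05],[0.0006,0.0187,-0.0152,1.17,2.03,0.27,0.05],[0.0013,0.0184,-0.0155,1.17,2.03,0.27,0.05],[0.0019,0.018,-0.0159,1.17,2.03,0.27,0.05],[0.0026,0.0177,-0.0161,1.17,2.03,0.27,0.05],[0.0032,0.0173,-0.0164,1.17,2.03,0.27,0.05],[0.0039,0.017,-0.0166,1.17,2.03,0.27,0.05],[0.0046,0.0166,-0.0168,1.17,2.03,0.27,0.05],[0.0052,0.0163,-0.017,1.17,2.03,0.27,0.05],[0.0059,0.0159,-0.0171,1.17,2.03,0.27,0.05],[0.0066,0.0155,-0.0172,1.17,2.03,0.27,0.05],[0.0073,0.0151,-0.0173,1.17,2.03,0.27,0.05],[0.008,0.0147,-0.0173,1.17,2.03,0.27,0.05]]
[0.59868012 0.1937977  0.22031146]
```

Request:
arm_command([
  [[-0.0333,0,0,0,0,0,0.05],[-0.0333,0,0,0,0,0,0.05],[-0.0333,0,0,0,0,0,0.05],[-0.0333,0,0,0,0,0,0.05],[-0.0333,0,0,0,0,0,0.05],[-0.0333,0,0,0,0,0,0.05],[-0.001,0.019,-0.014,1.2,2,0.3,0.05],[0,0.019,-0.015,1.2,2,0.3,0.05],[0,0.019,-0.015,1.2,2,0.3,0.05],[0.001,0.018,-0.0155,1.2,2,0.3,0.05],[0.002,0.018,-0.016,1.2,2,0.3,0.05],[0.003,0.018,-0.016,1.2,2,0.3,0.05],[0.003,0.017,-0.016,1.2,2,0.3,0.05],[0.004,0.017,-0.0165,1.2,2,0.3,0.05],[0.005,0.0165,-0.017,1.2,2,0.3,0.05],[0.005,0.016,-0.017,1.2,2,0.3,0.05],[0.006,0.016,-0.017,1.2,2,0.3,0.05],[0.0065,0.0155,-0.017,1.2,2,0.3,0.05],[0.007,0.015,-0.017,1.2,2,0.3,0.05],[0.008,0.015,-0.017,1.2,2,0.3,0.05]],
])

```text
t: 6.35
tool_pos: [0.5945, 0.2041, 0.2262]
tool_rot: [0.717, 1.979, -0.428]
contact_force: [1.0, 0.1, -3.1]
opening: 0.065
```

```bash
python3 - <<'E'
from h import *
print(ctrl.get_obs()["q"].round(2))
E1=go(cp(.075,0,.17),cradleR(),.05); go(cp(.072,0,.05),cradleR(),.05,4,E1)
WP=pose(); im=get_image("wrist")
E
```

```text
[ 0.06  0.27  1.44  0.35  1.8  -0.79]
t 6.35 N 1 dist 0.013 deg 2.0
[[0.0004,-0.0053,0.0114,-1.67,-0.98,-0.63,0.05]]
t 6.35 N 4 dist 0.12 deg 0.0
[[0.03,0.0,0.0008,0.0,0.0,0.0,0.05],[0.03,0.0,0.0008,0.0,0.0,0.0,0.05],[0.03,0.0,0.0008,0.0,0.0,0.0,0.05],[0.03,0.0,0.0008,0.0,0.0,0.0,0.05]]
```

Request:
arm_command([
  [[0,-0.0025,0.006,-0.8,-0.5,-0.3,0.05],[0,-0.0025,0.0055,-0.8,-0.5,-0.3,0.05],[0,0,0,0,0,0,0.05],[0.03,0,0.0008,0,0,0,0.05],[0.03,0,0.0008,0,0,0,0.05],[0.02,0,0.0008,0,0,0,0.05],[0.02,0,0.0008,0,0,0,0.05],[0,0,0,0,0,0,0.05],[0,0,0,0,0,0,0.05]],
])

```text
t: 7.15
tool_pos: [0.566, 0.2193, 0.1265]
tool_rot: [0.68, 1.961, -0.409]
contact_force: [0.7, -0.1, -2.6]
opening: 0.0654
```

```bash
cat > s.py <<'E'
from h import *
import sys
def cstat():
    T=np.linalg.inv(CR)@pose(); o=ctrl.get_obs(); e=R.from_matrix(cradleR().T@pose()[:3,:3]).as_rotvec(degrees=True)
    print("t",round(o["t"],2),"cradle xyz mm",(1000*T[:3,3]).round(1),"rot err tool deg",e.round(2),"F cradle",(CR[:3,:3].T@o["contact_force"]).round(1),"open",round(o["opening"],4))
if __name__=="__main__":
    cstat(); go(cp(*[float(v)/1000 for v in sys.argv[1:4]]),cradleR(),float(sys.argv[4]),int(sys.argv[5]))
    if len(sys.argv)>6:
        for n in sys.argv[6].split(","):
            cv2.imwrite(f"pics/{n}_{sys.argv[7]}.png",get_image(n)[:,:,::-1])
E
python3 s.py 72 0 20 .05 3 wrist,scene L1
```

```text
t 7.15 cradle xyz mm [67.6  0.1 67.7] rot err tool deg [-0.1  -0.5   0.12] F cradle [-1.8 -0.4 -2. ] open 0.0654
t 7.15 N 3 dist 0.048 deg 0.5
[[0.0159,0.0,-0.0016,0.03,0.17,-0.04,0.05],[0.0159,0.0,-0.0016,0.03,0.17,-0.04,0.05],[0.0159,0.0,-0.0015,0.03,0.17,-0.04,0.05]]
```

```bash
python3 - <<'E'
import cv2,numpy as np
a=cv2.resize(cv2.imread("pics/scene_L1.png")[140:340,330:530],(600,600)[::1]); b=cv2.imread("pics/wrist_L1.png")
b=cv2.resize(b,(480,300)); a=cv2.resize(a,(500,500)); c=np.zeros((500,800,3),np.uint8); c[:,:500]=a; c[:188,500:]=cv2.resize(b,(300,188)); 
cv2.imwrite("pics/L1.png",c)
E
```

```text
(no output)
```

View pics/L1.png

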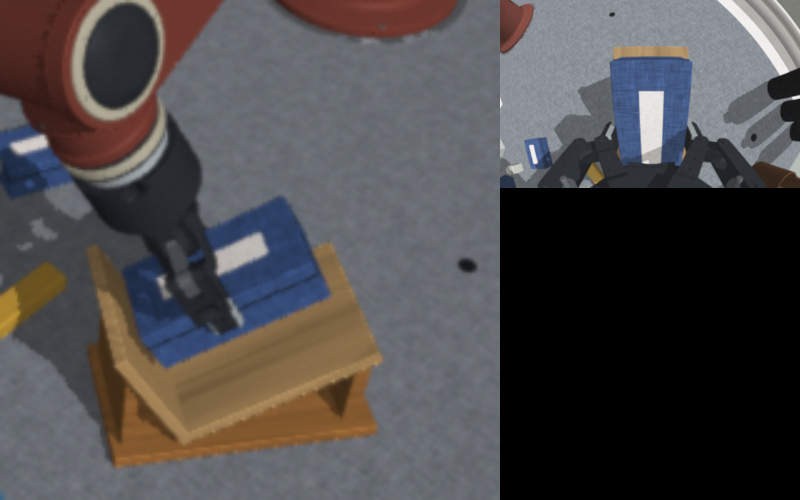

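The left panel shows the large case held parallel above the shelf with a small gap to the backstop. In the wrist view at right, the shelf's end is centred behind the case, both around column 651. I'm lowering it.

Request:
arm_command([
  [[0.016,0,-0.0016,0,0.2,0,0.05],[0.016,0,-0.0016,0,0.2,0,0.05],[0.014,0,-0.0015,0,0.2,0,0.05],[0,0,0,0,0,0,0.05],[0,0,0,0,0,0,0.05]],
])

```text
t: 7.67
tool_pos: [0.5488, 0.2359, 0.0891]
tool_rot: [0.687, 1.963, -0.402]
contact_force: [0.4, 0.2, -3.8]
opening: 0.0655
```

```bash
python3 s.py 70 0 15 .05 4
```

```text
t 7.67 cradle xyz mm [71.  -2.2 23.5] rot err tool deg [-0.19 -0.25  0.52] F cradle [-2.  -0.3 -3.3] open 0.0655
t 7.67 N 4 dist 0.009 deg 0.6
[[0.0021,-0.0006,0.0003,0.05,0.06,-0.13,0.05],[0.0021,-0.0006,0.0003,0.05,0.06,-0.13,0.05],[0.0021,-0.0006,0.0003,0.05,0.06,-0.13,0.05],[0.0021,-0.0006,0.0003,0.05,0.06,-0.13,0.05]]
```

Request:
arm_command([
  [[0.0025,-0.0006,0,0,0,-0.1,0.05],[0.0025,-0.0006,0,0,0,-0.1,0.05],[0.0025,-0.0006,0,0,0,-0.1,0.05],[0.002,-0.0006,0,0,0,-0.1,0.05],[0.001,0,0,0,0,0,0.05]],
])

```text
t: 8.08
tool_pos: [0.5441, 0.2372, 0.0806]
tool_rot: [0.679, 1.964, -0.406]
contact_force: [-0.4, -2.1, 2.0]
opening: 0.0652
```

```bash
python3 s.py 62 0 13 .05 4
```

```text
t 8.08 cradle xyz mm [71.  -0.4 13.9] rot err tool deg [-0.24 -0.36  0.12] F cradle [0.  1.9 2.2] open 0.0652
t 8.08 N 4 dist 0.009 deg 0.4
[[0.0002,-0.0001,0.0022,0.06,0.09,-0.03,0.05],[0.0002,-0.0001,0.0022,0.06,0.09,-0.03,0.05],[0.0002,-0.0001,0.0022,0.06,0.09,-0.03,0.05],[0.0002,-0.0001,0.0022,0.06,0.09,-0.03,0.05]]
```

Request:
arm_command([
  [[0,0,0.0025,0,0,0,0.05],[0,0,0.0025,0,0,0,0.05],[0,0,0.0025,0,0,0,0.05]],
])

```text
t: 8.33
tool_pos: [0.5504, 0.2332, 0.0778]
tool_rot: [0.68, 1.962, -0.404]
contact_force: [0.0, -0.4, -2.9]
opening: 0.0651
```

```bash
python3 s.py 60 0 13 .05 4
```

```text
t 8.33 cradle xyz mm [63.1 -1.1 15. ] rot err tool deg [-0.3  -0.45  0.22] F cradle [-1.6  0.3 -2.4] open 0.0651
t 8.33 N 4 dist 0.004 deg 0.6
[[0.0005,-0.0003,0.0008,0.08,0.11,-0.06,0.05],[0.0005,-0.0003,0.0008,0.08,0.11,-0.06,0.05],[0.0005,-0.0003,0.0008,0.08,0.11,-0.06,0.05],[0.0005,-0.0003,0.0008,0.08,0.11,-0.06,0.05]]
```

Request:
arm_command([
  [[0.0005,-0.0005,0.002,0.1,0.2,-0.1,0.05],[0.0005,-0.0003,0.002,0.1,0.2,-0.1,0.05],[0.0005,0,0.002,0,0,0,0.05]],
])

```text
t: 8.58
tool_pos: [0.553, 0.2304, 0.0751]
tool_rot: [0.683, 1.976, -0.406]
contact_force: [-11.8, 3.7, 10.0]
opening: 0.0653
```

```bash
python3 s.py 57 0 13 .05 4
```

```text
t 8.58 cradle xyz mm [58.5 -0.5 14.3] rot err tool deg [-0.11  0.34  0.  ] F cradle [14.9  4.4  3.4] open 0.0653
t 8.58 N 4 dist 0.002 deg 0.4
[[0.0003,-0.0001,0.0004,0.03,-0.09,-0.0,0.05],[0.0003,-0.0001,0.0004,0.03,-0.09,-0.0,0.05],[0.0003,-0.0001,0.0004,0.03,-0.09,-0.0,0.05],[0.0003,-0.0001,0.0004,0.03,-0.09,-0.0,0.05]]
```

It touches the backstop with 15 N. I'll seat it, open and back off.

Request:
arm_command([
  [[0.001,0,0.0005,0,0,0,0.05],[0.0005,0,0.0005,0,0,0,0.05],[0,0,0,0,0,0,0.075],[0,0,0,0,0,0,0.082],[0,0,0,0,0,0,0.082],[0,0,0,0,0,0,0.082],[0,0,0,0,0,0,0.082],[-0.01,0,0,0,0,0,0.082],[-0.025,0,0,0,0,0,0.082],[-0.035,0,0,0,0,0,0.082],[-0.035,0,0,0,0,0,0.082],[-0.035,0,0,0,0,0,0.082],[0,0,0,0,0,0,0.082]],
])

```text
t: 9.67
tool_pos: [0.6073, 0.1869, 0.2035]
tool_rot: [0.682, 1.982, -0.407]
contact_force: [-0.5, 0.1, 0.8]
opening: 0.0819
```

```bash
cat > v.py <<'E'
import sys
from h import *
import h
# fit a case lying in the cradle frame from masks: x,y,yaw in cradle
th,tag,z0=sys.argv[1],sys.argv[2],float(sys.argv[3])/1000; s=SZ[th]
b=box((-s[0]/2,-s[1]/2,z0),(s[0]/2,s[1]/2,z0+s[2]))
for n in sys.argv[4].split(","):
    h.WP=pose(); im=get_image(n); cv2.imwrite(f"pics/{n}_{tag}.png",im[:,:,::-1])
    uv=h.proj(n,cp(s[0]/2,0,z0+s[2])[None])[0].astype(int)
    L=[d for d in cut_out(n,th) if d["mask"][uv[1],uv[0]]]
    if not L: print(n,"no mask",uv); continue
    r=fit(lambda p:[ap(CR@frame(p[0],p[1],0,p[2]),b)],{n:L[0]["mask"]},(s[0]/2,0,0),(.01,.01,.1))
    print(n,"cradle x,y mm, yaw deg",(r[0]*[1000,1000,57.3]).round(1),"ideal x",s[0]*500,"iou",round(r[1],3),round(L[0]["conf"],2))
E
python3 v.py large_case L2 0 scene,wrist; python3 s.py 60 0 150 .082 3
python3 - <<'E'
from h import *
P=pose(); go((.49,-.30,.2),down(np.pi/2-.52),.085,20)
E
```

```text
scene cradle x,y mm, yaw deg [64.3  0.2  0.4] ideal x 65.0 iou 0.972 0.61
wrist cradle x,y mm, yaw deg [63.7 -1.7  0. ] ideal x 65.0 iou 0.983 0.74
t 9.87 cradle xyz mm [ 58.    2.5 149.6] rot err tool deg [ 0.05  1.29 -0.7 ] F cradle [-0.  -0.4 -0.3] open 0.0818
t 9.87 N 3 dist 0.003 deg 1.5
[[-0.0001,0.0008,-0.0007,-0.02,-0.43,0.23,0.082],[-0.0001,0.0008,-0.0007,-0.02,-0.43,0.23,0.082],[-0.0001,0.0008,-0.0007,-0.02,-0.43,0.23,0.082]]
t 9.87 N 20 dist 0.501 deg 30.4
[[-0.0052,-0.0227,0.0092,-0.4,-1.46,-0.07,0.085],[-0.005,-0.0228,0.0092,-0.4,-1.46,-0.07,0.085],[-0.0047,-0.0228,0.0092,-0.4,-1.46,-0.07,0.085],[-0.0044,-0.0229,0.0091,-0.4,-1.46,-0.07,0.085],[-0.0042,-0.023,0.0091,-0.4,-1.46,-0.07,0.085],[-0.0039,-0.023,0.009,-0.4,-1.46,-0.07,0.085],[-0.0036,-0.0231,0.0089,-0.4,-1.46,-0.07,0.085],[-0.0034,-0.0232,0.0089,-0.4,-1.46,-0.07,0.085],[-0.0031,-0.0232,0.0088,-0.4,-1.46,-0.07,0.085],[-0.0029,-0.0233,0.0087,-0.4,-1.46,-0.07,0.085],[-0.0026,-0.0234,0.0086,-0.4,-1.46,-0.07,0.085],[-0.0024,-0.0234,0.0085,-0.4,-1.46,-0.07,0.085],[-0.0021,-0.0235,0.0084,-0.4,-1.46,-0.07,0.085],[-0.0019,-0.0236,0.0083,-0.4,-1.46,-0.07,0.085],[-0.0017,-0.0236,0.0082,-0.4,-1.46,-0.07,0.085],[-0.0014,-0.0237,0.008,-0.4,-1.46,-0.07,0.085],[-0.0012,-0.0237,0.0079,-0.4,-1.46,-0.07,0.085],[-0.001,-0.0238,0.0078,-0.4,-1.46,-0.07,0.085],[-0.0007,-0.0239,0.0076,-0.4,-1.46,-0.07,0.085],[-0.0005,-0.0239,0.0075,-0.4,-1.46,-0.07,0.085]]
```

The large case lies home: square to within 0.4°, centred to within 2 mm and flush. Now the medium one.

Request:
arm_command([
  [[-0.005,-0.0228,0.0092,-0.4,-1.5,-0.1,0.085],[-0.005,-0.0228,0.0092,-0.4,-1.5,-0.1,0.085],[-0.0047,-0.0228,0.0092,-0.4,-1.5,-0.1,0.085],[-0.0044,-0.023,0.0091,-0.4,-1.5,-0.1,0.085],[-0.0042,-0.023,0.0091,-0.4,-1.5,-0.1,0.085],[-0.004,-0.023,0.009,-0.4,-1.5,-0.1,0.085],[-0.0036,-0.023,0.009,-0.4,-1.5,-0.1,0.085],[-0.0034,-0.023,0.009,-0.4,-1.5,-0.1,0.085],[-0.003,-0.023,0.009,-0.4,-1.5,-0.1,0.085],[-0.003,-0.0233,0.0087,-0.4,-1.5,-0.1,0.085],[-0.0026,-0.0234,0.0086,-0.4,-1.5,-0.1,0.085],[-0.0024,-0.0234,0.0085,-0.4,-1.5,-0.1,0.085],[-0.002,-0.0235,0.0084,-0.4,-1.5,-0.1,0.085],[-0.002,-0.0236,0.0083,-0.4,-1.5,-0.1,0.085],[-0.0017,-0.0236,0.0082,-0.4,-1.4,0,0.085],[-0.0014,-0.0237,0.008,-0.4,-1.4,0,0.085],[-0.0012,-0.0237,0.008,-0.4,-1.4,0,0.085],[-0.001,-0.0238,0.0078,-0.4,-1.4,0,0.085],[-0.0007,-0.024,0.0076,-0.4,-1.4,0,0.085],[-0.0005,-0.024,0.0075,-0.4,-1.4,0,0.085]],
])

```text
t: 11.53
tool_pos: [0.4638, -0.3003, 0.1578]
tool_rot: [0.383, 1.594, -0.386]
contact_force: [0.2, -0.0, -0.2]
opening: 0.0851
```

```bash
python3 - <<'E'
from h import *
print(pose().round(3).tolist())
r,im=wristfit("medium_case",.4925,-.301,-.5); cv2.imwrite("pics/w2.png",im[:,:,::-1])
x,y,a=(.4925,-.301,-.5) if r is None else r
print(im[np.clip(int(0),0,399),0]); go((x,y,.06),down(np.pi/2+a),.085)
E
```

```text
[[-0.056, 0.467, 0.882, 0.464], [0.012, 0.884, -0.467, -0.3], [-0.998, -0.016, -0.055, 0.158], [0.0, 0.0, 0.0, 1.0]]
medium_case [ 0.4945 -0.3018 -0.5252] 0.983 0.85
[126 132 137]
t 11.63 N 3 dist 0.103 deg 3.9
[[0.0319,0.0055,0.0111,0.66,-1.07,0.34,0.085],[0.0322,0.0054,0.0104,0.66,-1.07,0.34,0.085],[0.0324,0.0053,0.0098,0.66,-1.07,0.34,0.085]]
```

Request:
arm_command([
  [[0.032,0.0055,0.011,0.5,-1.1,0.3,0.085],[0.032,0.0055,0.0105,0.5,-1.1,0.3,0.085],[0.032,0.0055,0.01,0.5,-1.1,0.3,0.085],[0,0,0,0,0,0,0.085],[0,0,0,0,0,0,0.085]],
])

```text
t: 12.05
tool_pos: [0.4935, -0.2965, 0.053]
tool_rot: [0.409, 1.536, -0.404]
contact_force: [-0.1, 0.4, 1.7]
opening: 0.085
```

```bash
python3 - <<'E'
from h import *
print(pose()[:3,3].round(4))
go((.4945,-.3018,.003),down(np.pi/2-.515),.085,4)
E
```

```text
[ 0.4935 -0.2965  0.053 ]
t 12.05 N 4 dist 0.05 deg 0.3
[[0.0125,-0.0011,0.0009,-0.05,-0.06,-0.03,0.085],[0.0125,-0.001,0.0009,-0.05,-0.06,-0.03,0.085],[0.0125,-0.001,0.0009,-0.05,-0.06,-0.03,0.085],[0.0125,-0.001,0.0009,-0.05,-0.06,-0.03,0.085]]
```

Request:
arm_command([
  [[0.0125,-0.001,0.001,0,0,0,0.085],[0.0125,-0.001,0.001,0,0,0,0.085],[0.0125,-0.001,0.001,0,0,0,0.085],[0.008,-0.001,0.001,0,0,0,0.085],[0,0,0,0,0,0,0.085],[0,0,0,0,0,0,0.045],[0,0,0,0,0,0,0.045],[0,0,0,0,0,0,0.045],[0,0,0,0,0,0,0.045],[0,0,0,0,0,0,0.045],[0,0,0,0,0,0,0.045]],
], squeeze=40)

```text
t: 12.97
tool_pos: [0.4968, -0.3026, 0.008]
tool_rot: [0.405, 1.532, -0.404]
contact_force: [0.2, 0.6, -1.5]
opening: 0.0594
```

```bash
python3 - <<'E'
from h import *
T=pose(); a=-.52; d=T[:2,3]-[.4945,-.3018]; print("TCP along case +x mm",1000*d@[np.cos(a),np.sin(a)], ctrl.get_obs()["q"].round(2),T.round(3).tolist())
p=T[:3,3]+[0,0,.23]; E1=go(p,T[:3,:3],.045,7); E2=go(cp(.065,0,.2),cradleR(),.045,18,E1)
E
```

```text
TCP along case +x mm 2.449443294014652 [-0.68  0.19  1.86  0.    1.09 -1.73] [[0.001, 0.494, 0.87, 0.497], [0.0, 0.87, -0.494, -0.303], [-1.0, 0.001, 0.0, 0.008], [0.0, 0.0, 0.0, 1.0]]
t 12.97 N 7 dist 0.23 deg 0.0
[[-0.0329,0.0,0.0,0.0,0.0,0.0,0.045],[-0.0329,0.0,0.0,0.0,0.0,0.0,0.045],[-0.0329,0.0,0.0,0.0,0.0,0.0,0.045],[-0.0329,0.0,0.0,0.0,0.0,0.0,0.045],[-0.0329,0.0,0.0,0.0,0.0,0.0,0.045],[-0.0329,0.0,0.0,0.0,0.0,0.0,0.045],[-0.0329,0.0,0.0,0.0,0.0,0.0,0.045]]
t 12.97 N 18 dist 0.497 deg 29.3
[[-0.0002,0.0266,-0.0074,0.47,1.55,0.11,0.045],[0.0,0.0265,-0.0077,0.47,1.55,0.11,0.045],[0.0003,0.0265,-0.0079,0.47,1.55,0.11,0.045],[0.0006,0.0264,-0.0081,0.47,1.55,0.11,0.045],[0.0009,0.0263,-0.0083,0.47,1.55,0.11,0.045],[0.0011,0.0263,-0.0085,0.47,1.55,0.11,0.045],[0.0014,0.0262,-0.0086,0.47,1.55,0.11,0.045],[0.0017,0.0261,-0.0088,0.47,1.55,0.11,0.045],[0.002,0.026,-0.009,0.47,1.55,0.11,0.045],[0.0023,0.026,-0.0091,0.47,1.55,0.11,0.045],[0.0026,0.0259,-0.0093,0.47,1.55,0.11,0.045],[0.0029,0.0258,-0.0094,0.47,1.55,0.11,0.045],[0.0032,0.0257,-0.0095,0.47,1.55,0.11,0.045],[0.0035,0.0256,-0.0097,0.47,1.55,0.11,0.045],[0.0038,0.0255,-0.0098,0.47,1.55,0.11,0.045],[0.0042,0.0254,-0.0099,0.47,1.55,0.11,0.045],[0.0045,0.0254,-0.01,0.47,1.55,0.11,0.045],[0.0048,0.0253,-0.01,0.47,1.55,0.11,0.045]]
```

Request:
arm_command([
  [[-0.033,0,0,0,0,0,0.045],[-0.033,0,0,0,0,0,0.045],[-0.033,0,0,0,0,0,0.045],[-0.033,0,0,0,0,0,0.045],[-0.033,0,0,0,0,0,0.045],[-0.033,0,0,0,0,0,0.045],[-0.033,0,0,0,0,0,0.045]],
])

```text
t: 13.55
tool_pos: [0.4905, -0.2977, 0.2347]
tool_rot: [0.415, 1.557, -0.397]
contact_force: [-0.1, -0.4, -1.9]
opening: 0.06
```

Request:
arm_command([
  [[0,0.0266,-0.0075,0.5,1.55,0.1,0.045],[0,0.0265,-0.0077,0.5,1.55,0.1,0.045],[0.0003,0.0265,-0.008,0.5,1.55,0.1,0.045],[0.0006,0.0264,-0.008,0.5,1.55,0.1,0.045],[0.001,0.0263,-0.0083,0.5,1.55,0.1,0.045],[0.001,0.0263,-0.0085,0.5,1.55,0.1,0.045],[0.0014,0.0262,-0.0086,0.5,1.55,0.1,0.045],[0.0017,0.026,-0.0088,0.5,1.55,0.1,0.045],[0.002,0.026,-0.009,0.5,1.55,0.1,0.045],[0.0023,0.026,-0.009,0.5,1.55,0.1,0.045],[0.0026,0.026,-0.0093,0.5,1.55,0.1,0.045],[0.003,0.026,-0.0094,0.5,1.55,0.1,0.045],[0.003,0.0257,-0.0095,0.5,1.55,0.1,0.045],[0.0035,0.0256,-0.0097,0.5,1.55,0.1,0.045],[0.004,0.0255,-0.01,0.5,1.55,0.1,0.045],[0.004,0.0254,-0.01,0.5,1.55,0.1,0.045],[0.0045,0.0254,-0.01,0.5,1.55,0.1,0.045],[0.005,0.0253,-0.01,0.5,1.55,0.1,0.045]],
])

```text
t: 15.05
tool_pos: [0.623, 0.199, 0.2532]
tool_rot: [0.706, 1.983, -0.432]
contact_force: [-0.1, -0.1, -1.1]
opening: 0.0595
```

```bash
python3 s.py 62 0 140 .045 3
```

```text
t 15.05 cradle xyz mm [ 76.4 -19.1 206.5] rot err tool deg [1.54 0.97 0.08] F cradle [-0.5  0.1 -0.9] open 0.0595
t 15.05 N 3 dist 0.071 deg 1.8
[[0.0221,-0.0063,0.0053,-0.51,-0.32,-0.03,0.045],[0.0221,-0.0063,0.0052,-0.51,-0.32,-0.03,0.045],[0.0221,-0.0063,0.005,-0.51,-0.32,-0.03,0.045]]
```

Request:
arm_command([
  [[0.0221,-0.0063,0.005,-0.5,-0.3,0,0.045],[0.0221,-0.0063,0.005,-0.5,-0.3,0,0.045],[0.0221,-0.0063,0.005,-0.5,-0.3,0,0.045],[0,0,0,0,0,0,0.045],[0,0,0,0,0,0,0.045]],
])

```text
t: 15.47
tool_pos: [0.5969, 0.202, 0.1841]
tool_rot: [0.677, 1.971, -0.403]
contact_force: [-0.1, -0.3, 0.0]
opening: 0.0597
```

```bash
python3 s.py 57 0 68 .045 4
```

```text
t 15.47 cradle xyz mm [ 63.7  -5.4 135. ] rot err tool deg [-0.4  -0.03 -0.01] F cradle [-0.1  0.3  0.1] open 0.0597
t 15.47 N 4 dist 0.068 deg 0.4
[[0.0168,-0.0014,0.0017,0.1,0.01,0.0,0.045],[0.0168,-0.0014,0.0017,0.1,0.01,0.0,0.045],[0.0168,-0.0013,0.0017,0.1,0.01,0.0,0.045],[0.0168,-0.0013,0.0017,0.1,0.01,0.0,0.045]]
```

Request:
arm_command([
  [[0.0168,-0.0014,0.0017,0.1,0,0,0.045],[0.0168,-0.0014,0.0017,0.1,0,0,0.045],[0.0168,-0.0014,0.0017,0.1,0,0,0.045],[0.0168,-0.0014,0.0017,0.1,0,0,0.045],[0,0,0,0,0,0,0.045],[0,0,0,0,0,0,0.045]],
])

```text
t: 15.97
tool_pos: [0.5801, 0.2131, 0.1288]
tool_rot: [0.688, 1.956, -0.406]
contact_force: [0.1, -0.3, -0.9]
opening: 0.0589
```

```bash
python3 s.py 56 0 54 .045 4 wrist,scene M1; python3 - <<'E'
import cv2,numpy as np
c=np.zeros((500,800,3),np.uint8); c[:,:500]=cv2.resize(cv2.imread("pics/scene_M1.png")[140:340,330:530],(500,500)); c[:300,500:]=cv2.resize(cv2.imread("pics/wrist_M1.png")[60:360,170:470],(300,300)); cv2.imwrite("pics/M1.png",c)
E
```

```text
t 15.97 cradle xyz mm [55.4 -3.7 76.7] rot err tool deg [-0.04 -0.63  0.58] F cradle [-0.7  0.1 -0.6] open 0.0589
t 15.97 N 4 dist 0.023 deg 0.9
[[0.0057,-0.001,-0.0002,0.01,0.16,-0.15,0.045],[0.0057,-0.001,-0.0002,0.01,0.16,-0.15,0.045],[0.0057,-0.001,-0.0002,0.01,0.16,-0.15,0.045],[0.0057,-0.0009,-0.0002,0.01,0.16,-0.15,0.045]]
```

View pics/M1.png

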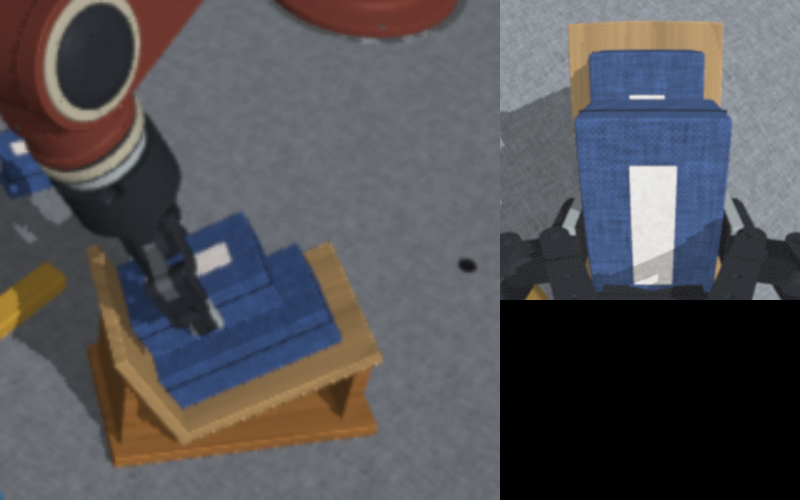

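In the wrist view at right, the large case is centred on the shelf: it spans 588–704 px and the shelf spans 569–722. The medium case sits about 4 mm to the right, matching y = -3.7, so I'm correcting that while lowering.

Request:
arm_command([
  [[0.0055,-0.0013,0,0,0.2,-0.2,0.045],[0.0055,-0.0013,0,0,0.2,-0.2,0.045],[0.0055,-0.0013,0,0,0.2,-0.2,0.045],[0.004,-0.001,0,0,0,0,0.045],[0,0,0,0,0,0,0.045]],
])

```text
t: 16.48
tool_pos: [0.5728, 0.2149, 0.1139]
tool_rot: [0.683, 1.963, -0.406]
contact_force: [0.3, 0.6, -3.0]
opening: 0.0595
```

```bash
python3 s.py 56 0 52 .045 3
```

```text
t 16.48 cradle xyz mm [54.5 -0.6 60.3] rot err tool deg [-0.14 -0.34  0.25] F cradle [-1.3 -0.7 -2.7] open 0.0595
t 16.48 N 3 dist 0.008 deg 0.4
[[0.0028,-0.0002,-0.0005,0.05,0.11,-0.08,0.045],[0.0028,-0.0002,-0.0005,0.05,0.11,-0.08,0.045],[0.0028,-0.0002,-0.0005,0.05,0.11,-0.08,0.045]]
```

Request:
arm_command([
  [[0.003,-0.0002,-0.0005,0,0.1,-0.1,0.045],[0.003,-0.0002,-0.0005,0,0.1,-0.1,0.045],[0.003,-0.0002,-0.0005,0,0.1,-0.1,0.045],[0.001,0,0,0,0,0,0.045]],
])

```text
t: 16.82
tool_pos: [0.5682, 0.218, 0.1063]
tool_rot: [0.679, 1.969, -0.408]
contact_force: [2.2, -4.9, 6.4]
opening: 0.0594
```

```bash
python3 s.py 48 0 52 .045 3
```

```text
t 16.82 cradle xyz mm [55.9 -0.2 51.1] rot err tool deg [-0.16 -0.1  -0.03] F cradle [-1.1  2.5  7.9] open 0.0594
t 16.82 N 3 dist 0.008 deg 0.2
[[-0.0003,-0.0001,0.0026,0.05,0.03,0.01,0.045],[-0.0003,-0.0001,0.0026,0.05,0.03,0.01,0.045],[-0.0003,-0.0001,0.0026,0.05,0.03,0.01,0.045]]
```

Request:
arm_command([
  [[-0.0005,0,0.0025,0,0,0,0.045],[-0.0003,0,0.0025,0,0,0,0.045],[0,0,0.002,0,0,0,0.045]],
])

```text
t: 17.07
tool_pos: [0.5737, 0.2142, 0.1037]
tool_rot: [0.679, 1.969, -0.407]
contact_force: [-0.5, -0.1, -0.9]
opening: 0.0594
```

```bash
python3 s.py 46 0 52 .045 3
```

```text
t 17.07 cradle xyz mm [48.8 -0.6 51.9] rot err tool deg [-0.2  -0.12  0.  ] F cradle [-0.1  0.4 -1. ] open 0.0594
t 17.07 N 3 dist 0.003 deg 0.2
[[-0.0,-0.0002,0.0009,0.07,0.04,-0.0,0.045],[-0.0,-0.0002,0.0009,0.07,0.04,-0.0,0.045],[-0.0,-0.0002,0.0009,0.07,0.04,-0.0,0.045]]
```

Request:
arm_command([
  [[0,-0.0003,0.002,0.1,0,0,0.045],[0,-0.0003,0.0015,0.1,0,0,0.045],[0,0,0.0015,0,0,0,0.045]],
])

```text
t: 17.32
tool_pos: [0.5748, 0.2129, 0.1027]
tool_rot: [0.682, 1.978, -0.406]
contact_force: [-7.1, 0.8, 4.5]
opening: 0.0592
```

```bash
python3 s.py 46 0 52 .045 3
```

```text
t 17.32 cradle xyz mm [46.8 -0.3 51.8] rot err tool deg [-0.13  0.44 -0.05] F cradle [7.5 3.7 1.1] open 0.0592
t 17.32 N 3 dist 0.001 deg 0.5
[[-0.0001,-0.0001,0.0003,0.04,-0.15,0.02,0.045],[-0.0001,-0.0001,0.0003,0.04,-0.15,0.02,0.045],[-0.0001,-0.0001,0.0003,0.04,-0.15,0.02,0.045]]
```

Request:
arm_command([
  [[0.001,0,0.001,0,-0.3,0,0.045],[0.0005,0,0.001,0,-0.2,0,0.045],[0,0,0,0,0,0,0.068],[0,0,0,0,0,0,0.08],[0,0,0,0,0,0,0.08],[0,0,0,0,0,0,0.08],[0,0,0,0,0,0,0.08],[-0.01,0,0,0,0,0,0.08],[-0.025,0,0,0,0,0,0.08],[-0.035,0,0,0,0,0,0.08],[-0.035,0,0,0,0,0,0.08],[-0.02,0,0,0,0,0,0.08],[0,0,0,0,0,0,0.08]],
])

```text
t: 18.4
tool_pos: [0.6229, 0.1734, 0.2146]
tool_rot: [0.678, 1.974, -0.413]
contact_force: [0.7, 0.3, 0.4]
opening: 0.0801
```

```bash
python3 v.py medium_case M2 44 scene,wrist; python3 - <<'E'
from h import *
go((.46,-.05,.2),down(np.pi/2-.44),.075,12)
E
```

```text
scene cradle x,y mm, yaw deg [49.1  0.6  1.4] ideal x 50.0 iou 0.952 0.78
wrist cradle x,y mm, yaw deg [48.6 -1.5  0.1] ideal x 50.0 iou 0.983 0.86
t 18.6 N 12 dist 0.275 deg 31.3
[[0.0003,-0.0229,0.0014,-1.05,-2.38,-0.21,0.075],[0.0004,-0.0229,0.001,-1.05,-2.38,-0.21,0.075],[0.0005,-0.0229,0.0005,-1.05,-2.38,-0.21,0.075],[0.0006,-0.0229,0.0001,-1.05,-2.38,-0.21,0.075],[0.0007,-0.0229,-0.0004,-1.05,-2.38,-0.21,0.075],[0.0007,-0.0229,-0.0008,-1.05,-2.38,-0.21,0.075],[0.0008,-0.0229,-0.0013,-1.05,-2.38,-0.21,0.075],[0.0008,-0.0228,-0.0017,-1.05,-2.38,-0.21,0.075],[0.0008,-0.0228,-0.0022,-1.05,-2.38,-0.21,0.075],[0.0008,-0.0228,-0.0026,-1.05,-2.38,-0.21,0.075],[0.0008,-0.0227,-0.0031,-1.05,-2.38,-0.21,0.075],[0.0007,-0.0226,-0.0035,-1.05,-2.38,-0.21,0.075]]
```

The medium case is flush too: the wrist view gives yaw 0.1° and the same y as the large case. Now the small one.

Request:
arm_command([
  [[0,-0.023,0.0014,-1,-2.4,-0.2,0.075],[0,-0.023,0.001,-1,-2.4,-0.2,0.075],[0.0005,-0.023,0.0005,-1,-2.4,-0.2,0.075],[0.0005,-0.023,0,-1,-2.4,-0.2,0.075],[0.0005,-0.023,0,-1,-2.4,-0.2,0.075],[0.0005,-0.023,-0.001,-1,-2.4,-0.2,0.075],[0.0005,-0.023,-0.001,-1,-2.4,-0.2,0.075],[0.001,-0.023,-0.002,-1,-2.4,-0.2,0.075],[0.001,-0.023,-0.002,-1,-2.4,-0.2,0.075],[0.001,-0.023,-0.0025,-1,-2.4,-0.2,0.075],[0.001,-0.0225,-0.003,-1,-2.4,-0.2,0.075],[0.001,-0.0225,-0.0035,-1,-2.4,-0.2,0.075]],
])

```text
t: 19.6
tool_pos: [0.4358, -0.0514, 0.17]
tool_rot: [0.321, 1.572, -0.346]
contact_force: [-0.4, -1.1, -0.0]
opening: 0.075
```

```bash
python3 - <<'E'
from h import *
print(pose()[:3,3].round(3).tolist())
r,im=wristfit("small_case",.4728,-.05,-.44); cv2.imwrite("pics/w3.png",im[:,:,::-1])
x,y,a=(.4728,-.05,-.44) if r is None else r
go((x,y,.06),down(np.pi/2+a),.075)
E
```

```text
[0.436, -0.051, 0.17]
small_case [ 0.4741 -0.0506 -0.4206] 0.965 0.55
t 19.7 N 4 dist 0.116 deg 2.0
[[0.0269,0.005,0.0097,-0.1,-0.37,0.31,0.075],[0.027,0.0048,0.0095,-0.1,-0.37,0.31,0.075],[0.0271,0.0046,0.0093,-0.1,-0.37,0.31,0.075],[0.0272,0.0045,0.0092,-0.1,-0.37,0.31,0.075]]
```

Request:
arm_command([
  [[0.027,0.005,0.0095,0,-0.4,0.3,0.075],[0.027,0.005,0.0095,0,-0.4,0.3,0.075],[0.027,0.0045,0.0095,0,-0.4,0.3,0.075],[0.027,0.0045,0.009,0,-0.4,0.3,0.075],[0,0,0,0,0,0,0.075],[0,0,0,0,0,0,0.075]],
])

```text
t: 20.2
tool_pos: [0.4713, -0.0459, 0.0509]
tool_rot: [0.337, 1.55, -0.333]
contact_force: [1.1, 0.5, 1.3]
opening: 0.075
```

```bash
python3 - <<'E'
from h import *
print(pose()[:3,3].round(4)); go((.4738,-.0505,.003),down(np.pi/2-.428),.075,4)
E
```

```text
[ 0.4713 -0.0459  0.0509]
t 20.2 N 4 dist 0.048 deg 0.3
[[0.012,-0.0008,0.0011,0.01,-0.08,-0.02,0.075],[0.012,-0.0008,0.0011,0.01,-0.08,-0.02,0.075],[0.012,-0.0008,0.0011,0.01,-0.08,-0.02,0.075],[0.012,-0.0008,0.0011,0.01,-0.08,-0.02,0.075]]
```

Request:
arm_command([
  [[0.012,-0.001,0.001,0,-0.1,0,0.075],[0.012,-0.001,0.001,0,-0.1,0,0.075],[0.012,-0.001,0.001,0,-0.1,0,0.075],[0.007,-0.001,0.001,0,0,0,0.075],[0,0,0,0,0,0,0.075],[0,0,0,0,0,0,0.038],[0,0,0,0,0,0,0.038],[0,0,0,0,0,0,0.038],[0,0,0,0,0,0,0.038],[0,0,0,0,0,0,0.038],[0,0,0,0,0,0,0.038]],
], squeeze=35)

```text
t: 21.12
tool_pos: [0.4765, -0.0492, 0.0142]
tool_rot: [0.334, 1.539, -0.33]
contact_force: [-0.5, 0.2, -1.0]
opening: 0.0513
```

```bash
python3 - <<'E'
from h import *
T=pose(); a=-.425; d=T[:2,3]-[.4738,-.0505]; print("TCP along case +x mm",1000*d@[np.cos(a),np.sin(a)],T.round(3).tolist())
p=T[:3,3]+[0,0,.26]; E1=go(p,T[:3,:3],.038,8); E2=go(cp(.055,0,.2),cradleR(),.038,12,E1)
E
```

```text
TCP along case +x mm 1.8835137098460086 [[0.007, 0.411, 0.912, 0.476], [0.001, 0.912, -0.411, -0.049], [-1.0, 0.003, 0.006, 0.014], [0.0, 0.0, 0.0, 1.0]]
t 21.12 N 8 dist 0.26 deg 0.0
[[-0.0325,0.0001,0.0002,0.0,0.0,0.0,0.038],[-0.0325,0.0001,0.0002,0.0,0.0,0.0,0.038],[-0.0325,0.0001,0.0002,0.0,0.0,0.0,0.038],[-0.0325,0.0001,0.0002,0.0,0.0,0.0,0.038],[-0.0325,0.0001,0.0002,0.0,0.0,0.0,0.038],[-0.0325,0.0001,0.0002,0.0,0.0,0.0,0.038],[-0.0325,0.0001,0.0002,0.0,0.0,0.0,0.038],[-0.0325,0.0001,0.0002,0.0,0.0,0.0,0.038]]
t 21.12 N 12 dist 0.27 deg 31.5
[[0.0032,0.022,0.0035,1.14,2.35,0.26,0.038],[0.0031,0.022,0.0032,1.14,2.35,0.26,0.038],[0.0031,0.0221,0.0029,1.14,2.35,0.26,0.038],[0.0031,0.0221,0.0026,1.14,2.35,0.26,0.038],[0.0031,0.0222,0.0023,1.14,2.35,0.26,0.038],[0.0031,0.0222,0.0019,1.14,2.35,0.26,0.038],[0.0031,0.0222,0.0016,1.14,2.35,0.26,0.038],[0.0032,0.0222,0.0013,1.14,2.35,0.26,0.038],[0.0032,0.0222,0.001,1.14,2.35,0.26,0.038],[0.0033,0.0222,0.0007,1.14,2.35,0.26,0.038],[0.0034,0.0222,0.0004,1.14,2.35,0.26,0.038],[0.0035,0.0222,0.0001,1.14,2.35,0.26,0.038]]
```

The grasp is rather high for a 36 mm case, so I'll regrip 9 mm lower.

Request:
arm_command([
  [[0,0,0,0,0,0,0.065],[0,0,0,0,0,0,0.065],[0,0,0,0,0,0,0.065],[0.006,0,0,0,0,0,0.065],[0.006,0,0,0,0,0,0.065],[0,0,0,0,0,0,0.065],[0,0,0,0,0,0,0.038],[0,0,0,0,0,0,0.038],[0,0,0,0,0,0,0.038],[0,0,0,0,0,0,0.038],[0,0,0,0,0,0,0.038]],
], squeeze=35)

```text
t: 22.03
tool_pos: [0.4773, -0.0493, 0.0017]
tool_rot: [0.334, 1.538, -0.33]
contact_force: [-0.0, -0.3, 0.0]
opening: 0.0517
```

```bash
python3 - <<'E'
from h import *
T=pose(); a=-.425; d=T[:2,3]-[.4738,-.0505]; print("TCP along case +x mm",1000*d@[np.cos(a),np.sin(a)],T.round(3).tolist())
E
```

```text
TCP along case +x mm 2.6709418800083933 [[0.008, 0.411, 0.911, 0.477], [0.001, 0.911, -0.411, -0.049], [-1.0, 0.004, 0.007, 0.002], [0.0, 0.0, 0.0, 1.0]]
```

Request:
arm_command([
  [[-0.033,0,0,0,0,0,0.038],[-0.033,0,0,0,0,0,0.038],[-0.033,0,0,0,0,0,0.038],[-0.033,0,0,0,0,0,0.038],[-0.033,0,0,0,0,0,0.038],[-0.033,0,0,0,0,0,0.038],[-0.033,0,0,0,0,0,0.038],[-0.033,0,0,0,0,0,0.038],[0.003,0.022,0.0035,1.1,2.4,0.3,0.038],[0.003,0.022,0.003,1.1,2.4,0.3,0.038],[0.003,0.022,0.003,1.1,2.4,0.3,0.038],[0.003,0.022,0.0025,1.1,2.4,0.3,0.038],[0.003,0.022,0.002,1.1,2.4,0.3,0.038],[0.003,0.022,0.002,1.1,2.4,0.3,0.038],[0.003,0.022,0.0015,1.1,2.4,0.3,0.038],[0.003,0.022,0.001,1.1,2.4,0.3,0.038],[0.003,0.022,0.001,1.1,2.4,0.3,0.038],[0.003,0.022,0.0005,1.1,2.4,0.3,0.038],[0.003,0.022,0,1.1,2.4,0.3,0.038],[0.003,0.022,0,1.1,2.4,0.3,0.038]],
])

```text
t: 23.7
tool_pos: [0.622, 0.181, 0.2383]
tool_rot: [0.703, 2.001, -0.406]
contact_force: [-0.5, 1.0, -0.6]
opening: 0.0511
```

```bash
python3 s.py 45 0 135 .038 4
```

```text
t 23.7 cradle xyz mm [ 60.3  -4.4 198.2] rot err tool deg [0.48 2.04 0.24] F cradle [ 0.6 -0.4 -1. ] open 0.0511
t 23.7 N 4 dist 0.065 deg 2.1
[[0.0156,-0.0011,0.0044,-0.12,-0.51,-0.06,0.038],[0.0157,-0.0011,0.0043,-0.12,-0.51,-0.06,0.038],[0.0157,-0.0011,0.0041,-0.12,-0.51,-0.06,0.038],[0.0158,-0.0011,0.004,-0.12,-0.51,-0.06,0.038]]
```

Request:
arm_command([
  [[0.0156,-0.0015,0.0043,-0.1,-0.5,-0.1,0.038],[0.0156,-0.0015,0.0043,-0.1,-0.5,-0.1,0.038],[0.0156,-0.0015,0.004,-0.1,-0.5,-0.1,0.038],[0.0156,-0.0015,0.004,-0.1,-0.5,-0.1,0.038],[0,0,0,0,0,0,0.038],[0,0,0,0,0,0,0.038]],
])

```text
t: 24.2
tool_pos: [0.6063, 0.1891, 0.1654]
tool_rot: [0.677, 1.979, -0.416]
contact_force: [-0.4, -0.3, -0.6]
opening: 0.0514
```

```bash
python3 s.py 42 0 97 .038 4
```

```text
t 24.2 cradle xyz mm [ 41.3  -1.  125.7] rot err tool deg [ 0.14  0.3  -0.5 ] F cradle [-0.2  0.4 -0.6] open 0.0514
t 24.2 N 4 dist 0.029 deg 0.6
[[0.0072,-0.0002,-0.0001,-0.04,-0.07,0.12,0.038],[0.0072,-0.0002,-0.0001,-0.04,-0.07,0.12,0.038],[0.0072,-0.0002,-0.0001,-0.04,-0.07,0.12,0.038],[0.0072,-0.0002,-0.0002,-0.04,-0.07,0.12,0.038]]
```

Request:
arm_command([
  [[0.0072,-0.0002,-0.0002,0,-0.1,0.1,0.038],[0.0072,-0.0002,-0.0002,0,-0.1,0.1,0.038],[0.0072,-0.0002,-0.0002,0,-0.1,0.1,0.038],[0.0072,-0.0002,-0.0002,0,-0.1,0.1,0.038],[0,0,0,0,0,0,0.038],[0,0,0,0,0,0,0.038]],
])

```text
t: 24.7
tool_pos: [0.5952, 0.1975, 0.1409]
tool_rot: [0.684, 1.964, -0.412]
contact_force: [0.2, -0.2, -0.9]
opening: 0.0515
```

```bash
python3 s.py 42 0 85 .038 5
```

```text
t 24.7 cradle xyz mm [42.2 -0.7 97.5] rot err tool deg [ 0.11 -0.33  0.13] F cradle [-0.7  0.  -0.7] open 0.0515
t 24.7 N 5 dist 0.013 deg 0.4
[[0.0025,-0.0002,0.0,-0.02,0.07,-0.03,0.038],[0.0025,-0.0002,0.0,-0.02,0.07,-0.03,0.038],[0.0025,-0.0002,0.0,-0.02,0.07,-0.03,0.038],[0.0025,-0.0001,0.0,-0.02,0.07,-0.03,0.038],[0.0025,-0.0001,0.0,-0.02,0.07,-0.03,0.038]]
```

Request:
arm_command([
  [[0.0025,-0.0002,0,0,0.1,0,0.038],[0.0025,-0.0002,0,0,0.1,0,0.038],[0.0025,-0.0002,0,0,0.1,0,0.038],[0.0025,-0.0002,0,0,0.1,0,0.038],[0.001,0,0,0,0,0,0.038]],
])

```text
t: 25.12
tool_pos: [0.5914, 0.2002, 0.1318]
tool_rot: [0.687, 1.968, -0.409]
contact_force: [-0.4, 0.3, -2.0]
opening: 0.0516
```

```bash
python3 s.py 34 0 85 .038 3
```

```text
t 25.12 cradle xyz mm [42.  -0.5 87.3] rot err tool deg [ 0.08 -0.02  0.24] F cradle [-0.5  0.  -2. ] open 0.0516
t 25.12 N 3 dist 0.008 deg 0.3
[[0.0008,-0.0002,0.0027,-0.03,0.01,-0.08,0.038],[0.0008,-0.0002,0.0027,-0.03,0.01,-0.08,0.038],[0.0008,-0.0002,0.0027,-0.03,0.01,-0.08,0.038]]
```

Request:
arm_command([
  [[0.0015,-0.0002,0,0,0,-0.1,0.038],[0.001,-0.0002,0,0,0,-0.1,0.038],[0.0005,0,0.0025,0,0,0,0.038],[0,0,0.0025,0,0,0,0.038]],
])

```text
t: 25.45
tool_pos: [0.5946, 0.198, 0.1285]
tool_rot: [0.684, 1.967, -0.409]
contact_force: [-0.2, -0.2, -0.8]
opening: 0.0514
```

```bash
python3 s.py 32 0 85 .038 3
```

```text
t 25.45 cradle xyz mm [37.  -0.8 86.2] rot err tool deg [ 0.01 -0.14  0.13] F cradle [-0.4  0.3 -0.7] open 0.0514
t 25.45 N 3 dist 0.005 deg 0.2
[[0.0004,-0.0003,0.0017,-0.0,0.05,-0.04,0.038],[0.0004,-0.0003,0.0017,-0.0,0.05,-0.04,0.038],[0.0004,-0.0003,0.0017,-0.0,0.05,-0.04,0.038]]
```

Request:
arm_command([
  [[0.0005,-0.0003,0.002,0,0,0,0.038],[0.0005,-0.0003,0.0015,0,0,0,0.038],[0.0005,0,0.0015,0,0,0,0.038]],
])

```text
t: 25.7
tool_pos: [0.5967, 0.1963, 0.1271]
tool_rot: [0.684, 1.973, -0.405]
contact_force: [-6.3, 0.9, 9.5]
opening: 0.0512
```

```bash
python3 s.py 32 0 85 .038 3
```

```text
t 25.7 cradle xyz mm [34.  -0.7 86.3] rot err tool deg [-0.12  0.2   0.14] F cradle [9.3 3.2 5.8] open 0.0512
t 25.7 N 3 dist 0.002 deg 0.3
[[0.0004,-0.0002,0.0007,0.04,-0.07,-0.05,0.038],[0.0004,-0.0002,0.0007,0.04,-0.07,-0.05,0.038],[0.0004,-0.0002,0.0007,0.04,-0.07,-0.05,0.038]]
```

Request:
arm_command([
  [[0.0005,-0.0002,0.001,0,-0.2,0,0.038],[0.0005,0,0.0005,0,0,0,0.038],[0,0,0,0,0,0,0.06],[0,0,0,0,0,0,0.072],[0,0,0,0,0,0,0.072],[0,0,0,0,0,0,0.072],[0,0,0,0,0,0,0.072],[-0.01,0,0,0,0,0,0.072],[-0.025,0,0,0,0,0,0.072],[-0.03,0,0,0,0,0,0.072],[-0.03,0,0,0,0,0,0.072],[0,0,0,0,0,0,0.072]],
])

```text
t: 26.7
tool_pos: [0.6315, 0.1662, 0.2099]
tool_rot: [0.681, 1.979, -0.41]
contact_force: [1.0, -0.4, 0.9]
opening: 0.0721
```

```bash
python3 v.py small_case S2 84 scene,wrist; python3 s.py 45 0 180 .072 2
python3 - <<'E'
import cv2,numpy as np
c=np.zeros((500,800,3),np.uint8); c[:,:500]=cv2.resize(cv2.imread("pics/scene_S2.png")[140:340,330:530],(500,500)); c[:300,500:]=cv2.resize(cv2.imread("pics/wrist_S2.png")[60:360,170:470],(300,300)); cv2.imwrite("pics/S2.png",c)
E
```

```text
scene cradle x,y mm, yaw deg [35.1  0.2  1.2] ideal x 36.0 iou 0.945 0.62
wrist cradle x,y mm, yaw deg [34.6 -1.8  0.2] ideal x 36.0 iou 0.981 0.62
t 26.9 cradle xyz mm [ 32.8   3.2 171.9] rot err tool deg [ 0.11  0.98 -0.65] F cradle [-0.4  0.8 -0.8] open 0.072
t 26.9 N 2 dist 0.015 deg 1.2
[[-0.004,0.0016,-0.0062,-0.06,-0.49,0.32,0.072],[-0.004,0.0016,-0.0062,-0.06,-0.49,0.32,0.072]]
```

View pics/S2.png

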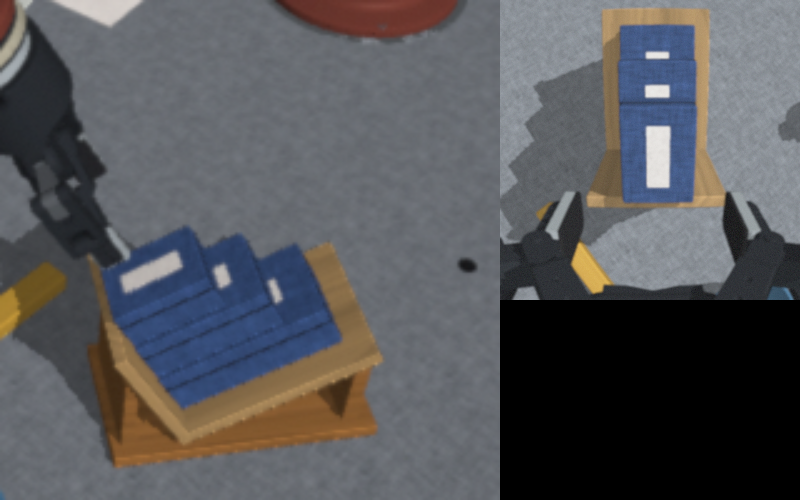

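The stack is neat in both views: the wrist image shows all three cases centred on the shelf at about column 656, lying against the backstop. I'll back off and hand in.

Request:
arm_command([
  [[-0.03,0,0,0,0,0,0.072],[-0.03,0,0,0,0,0,0.072],[-0.03,0,0,0,0,0,0.072],[0,0,0,0,0,0,0.072],[0,0,0,0,0,0,0.072]],
])

```text
t: 27.32
tool_pos: [0.656, 0.1429, 0.2708]
tool_rot: [0.672, 2.014, -0.422]
contact_force: [0.0, 0.1, -0.6]
opening: 0.0723
```

```bash
python3 v.py large_case F1 0 scene; python3 v.py medium_case F2 44 scene; python3 v.py small_case F3 84 scene; python3 - <<'E'
import cv2,numpy as np
a=cv2.imread("pics/scene0.png").astype(int); b=cv2.imread("pics/scene_F3.png").astype(int)
m=(abs(a-b).max(2)>40).astype(np.uint8); n,l,s,c=cv2.connectedComponentsWithStats(m)
print([x.tolist() for x in s[1:] if x[4]>25])
from station import finish_job; print(finish_job())
E
```

```text
scene no mask [421 263]
scene no mask [405 255]
scene cradle x,y mm, yaw deg [35.3  0.5 -0.3] ideal x 36.0 iou 0.959 0.97
[[286, 0, 7, 10, 54], [167, 0, 265, 257, 27830], [446, 0, 23, 31, 424], [469, 0, 23, 33, 514], [415, 0, 186, 120, 8181], [250, 23, 21, 9, 30], [445, 28, 14, 30, 104], [209, 32, 39, 19, 69], [423, 75, 35, 38, 589], [495, 111, 8, 19, 90], [337, 229, 130, 74, 4466]]
the job is handed in; nothing more can be done
None
```

The three blue cases are stacked on the stand's sloping shelf, large at the bottom, medium on it and small on top. I handed the job in at about 27.5 s of the 72 s allowed.

- **Placing:** I lowered each case onto its support and pushed it home against the backstop (7–15 N). It was released only once it rested there.
- **Last checks:** The fits done as each case was placed put all three within 2 mm of centre. Yaw was at most 0.4° for the large case. For the medium and small cases the wrist view gave 0.1–0.2°, and the scene view 1.2–1.4°. Each fit put the case 0.7–1.4 mm nearer the backstop than flush would be, which I take as calibration bias.
- **Disagreements:** The wrist view put each case 1.5–1.8 mm to one side, the scene view within 0.6 mm of centre. The final scene check of the small case gave 0.5 mm and -0.3°.
- **Failed check:** In the final scene picture no mask was found at the check point for the large and medium cases. Their last confirmation is the picture taken right after the small case was released, where the stack looked square.
- **Everything else:** I compared the before and after scene pictures only roughly. The change regions around the arm's old and new positions are too large to tell whether something beneath them moved. The arm never worked next to the bystanders or look-alikes.

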